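# Index the rotary fixture one notch

### The arm

A 6-joint arm with a two-finger parallel gripper is mounted at the origin on the work surface. World frame = base frame: x ahead of the robot, y to its left, z up, the work surface at z = 0. Lengths are in m, angles in degrees, forces in N, time in s.
With the tool pointing down it reaches from about 0.4 to 0.825 m from the base axis. Payload 7 kg.
Tool frame: the origin (TCP) lies on the centre line of the jaws, within the pads' length; the fingertips stand 17 mm ahead of it and the grasp point (between the pads) lies 2 mm behind it; y points along the fingers, z is the direction in which the jaws open and shut, and the axes are right-handed (so a half turn about y gives the same grasp; the last joint's range is limited). The gripper opens to 88 mm and grips with 3 to 60 N. Pads are 19 mm wide; open, the fingers measure 130 mm over their backs; the gripper's body (78 mm by 193 mm) begins 47 mm behind the grasp point.
Start: joints at [-58.207, 20.546, 0.682, 0, -70.136, -16.507], TCP at [0.178, -0.651, 0.244] pointing down, gripper open.
Joint ranges: [-176.03, 176.03], [-82.01, 121.73], [-58.28, 71.71], [-173.87, 95.51], [-174.79, -0.11], [-173.66, 173.66]. Speed limits (degrees/s): [136.94, 136.94, 172.46, 180, 180, 180].

### API

Orientations are given as [roll, pitch, yaw] about the fixed x, y, z axes, in that order (R = Rz(yaw) Ry(pitch) Rx(roll)).
In Python, from plant import r, capture, camera_info gives the robot as it stands. The module is installed in compiled form; this text tells all that it offers.
- The arm moves only by the tool apply_moves, never from a script. Its argument "deltas" is a list of rows, each an object of numbers: "tx", "ty", "tz": the shift along the tool's x, y, z in m; "turn": the turn about the tool's y in rad; "gripper": the finger opening in m, from 0 to 0.0876. A call has 1 to 5 rows; each row is the pose to reach, as a shift and turn from the pose commanded when the call began, along the tool's axes at that moment; what a row does not reach only later rows make up. A row lasts 1/10 s, in which the tool goes at most 50 mm and 8.59 degrees, less where a joint would pass 70% of its speed; a pose out of reach is approached as far as the arm can. A call with a gripper value outside its range is refused whole. The fingers move at their own pace and stop on an object; "newtons" is the grip in N (left out, the last holds). Time passes only in rows, so rows that repeat a pose let the fingers close. It gives the time, the measured TCP pose, the force and the opening at its end, in the units of the state.
- r.get_state(): the state, without advancing time (a new reading comes with each control period).
- capture(name): name is "scene" or "top" or "wrist"; returns (picture, depth): 480x640x3 uint8, red, green, blue; 480x640 float32, m along the optical axis (not along the pixel's ray), 0 where there is no reading.
- camera_info(name): a dict with "K" (3x3 intrinsics, pixels), "k1" (the pictures are not rectified: a ray, as slopes to the right and down, at radius r is drawn at 1 + k1 r^2 times it, then the intrinsics apply), "eye" and "orientation" of the camera in the world; the wrist camera has in their place "tool_from_camera" (4x4, takes a point from camera to tool coordinates, whose origin is the TCP and whose axes are the tool frame's). Camera axes: x right, y up, looking along -z (the intrinsics and any distortion apply to the point x, -y, -z); pixel columns grow to the right and rows downward; lengths in m; the calibration is good to about 2 mm. A picture is of the moment at which its call begins: read the wrist's pose just before it. camera_info takes no time and is no camera call.
- r.close_job(): hands the job in, once; it reports no verdict.
The state is a dict: "time_s": time; "joints": joint angles; "qd": joint speeds; "joint_torque": joint torques, N m; "tcp_pos": TCP position; "eef_rot": TCP orientation; "contact_force": force on the tool from outside, world axes, zero at the start; "moment": the same for the moment, N m; "gripper_width": finger opening in m.
Only numpy, scipy, OpenCV 4.12 (cv2) and the standard library are available. Lean on these libraries where they do the work, as an engineer would, in place of code of your own. Each camera call takes 0.05 s, during which the arm holds its last target.

### The job

Turn the rotary fixture on the cart one notch towards the side of the cart where the brass gauge pointer stands in its spring clip: pull the index ring up, swing the turntable round, and let the ring go so that the pin drops fully home in the next notch. That notch is not exactly where a drawing would put it, so feel for it, and never force the pin sideways hard against a notch wall. Leave the loose parts on the cart alone.

Things in the scene. Friction and masses are not known exactly. Their poses are not given: they have to be found in the camera images.
- fixture: Rotary index fixture: grey round base 244 mm across, 28 mm high, bolted to the cart, with a round steel turntable (240 mm across, top face 42 mm above the cart) on it. Origin on the vertical turning axis, at the cart top; z up. With the turntable at 0 the pull ring lies out along this body's +x, which points away from the robot within 25 degrees.
- turntable (a joint): Turntable angle, rad, positive anticlockwise from above (ring swings to +y); starts near 0 in the middle notch; end stops -0.72 and 0.72. One hidden notch on each side, hand-filed anywhere from 0.41 to 0.65 rad (23 to 37 deg) from the middle; flat track between. Pin play in a notch: 1.5 mm each way. Friction holds it: to move it takes 1 to 2 N at the ring, 3 to 5 N with the pin rubbing on the track.
- plunger (a joint): Height, m, of the sprung index plunger carrying the ring: 0 with the pin fully down in a notch; 0.010 when the pin's flat end rubs on the track between notches; 0.016 end of travel. The square pin (10 mm) is clear of the notch above 0.010. The spring pushes down with about 8 N at 0 and 13 N at 0.016, and drops the pin by itself if the ring is loose over a notch.
- pull_ring (a point): Centre of the steel pull ring, 105 mm from the turning axis, 81.5 mm above the cart with the pin down; moves with plunger and turntable. Ring stands upright in the vertical plane through the turning axis: outer diameter 35 mm, thickness 9 mm along its swing. Beneath it 8 mm of thin stem, then a bush 24 mm across, 14 mm high on the turntable.
- rod_end (a point): Centre of the eye of the steel rod end clamped upright in the middle of the turntable, 122 mm above the cart; eye 54 mm across, 22 mm thick, its top 149 mm above the cart; clamp about 64 x 50 mm. It turns with the turntable.
- clip: Spring clip, foot 50 x 34 mm, near the cart's left (+y) or right (-y) edge, holding a brass gauge pointer upright, 168 mm high in all; fixed. Origin: middle of its underside. It marks the side to turn to: the pull ring must swing towards +y if the clip is at positive y, else towards -y.
- sight_window: Loose round green glass sight window in a steel rim, 64 mm across, 18 mm high, near the cart edge opposite to the clip. Origin: middle of its underside. Leave alone.
- banjo_bolt: Loose chrome banjo bolt standing on its head, 30 mm across, 46 mm high. Origin: middle of its underside. Leave alone.
- bushing: Loose white nylon bushing, 40 mm across, 30 mm high. Origin: middle of its underside. Leave alone.
There are look-alikes about, which are no part of the job. Leave any pink or purple look-alike of the clip alone.

How it is judged:
By the outcome, as a careful person would: the job done as asked, in the order asked, and still so for the second after the job is handed in, with the robot touching nothing.
It also fails if it takes over 51 s, if anything falls off the work surface, if the arm or the gripper's body presses on something with over 40 N, if the wrist force passes 120 N, or if a joint passes its speed limit or range.

## Working session

There is one attempt and no reset: what is moved stays moved. The work goes in short steps, Python scripts to look and compute and a tool call to move; the robot and the scene stay as the last step left them, time stands still between calls to the robot, and variables do not carry over. Pictures are saved under pics/ and viewed, and the job is handed in when it is done.

Besides the shell and the picture viewer there is one more tool, called after "Call:" as name(argument=value, ...), one argument or row to a line, values as JSON. apply_moves: Moves the arm, as the interface text tells. Its arguments: {"type":"object","properties":{"deltas":{"type":"array","items":{"type":"object","properties":{"tx":{"type":"number"},"ty":{"type":"number"},"tz":{"type":"number"},"turn":{"type":"number"},"gripper":{"type":"number"}}}},"newtons":{"type":"number"}},"required":["deltas"]}

```bash
mkdir -p pics; ls
python3 - <<'E'
from plant import r, capture, camera_info
import cv2,numpy as np
s=r.get_state();print(s)
for n in("scene","top"):
    im,d=capture(n);cv2.imwrite(f"pics/{n}0.png",im[...,::-1]);np.savez(f"pics/{n}0.npz",im=im,d=d);print(n,camera_info(n))
print(camera_info("wrist"))
E
```

```text
pics
{'time_s': 0.0, 'joints': array([-5.82060858e+01,  2.05915960e+01,  6.34424049e-01, -2.01970439e-02,
       -7.01365234e+01, -1.65062345e+01]), 'qd': array([-0.04910006,  0.04602859, -0.02718476, -0.07440739, -0.13232106,
        0.03225447]), 'joint_torque': array([-1.43106317e-03, -5.82722855e+01,  2.93056816e+01,  6.99755833e+00,
        6.80639219e-03, -8.02030740e-05]), 'tcp_pos': array([ 0.17782226, -0.65067853,  0.24262555]), 'eef_rot': array([-8.99047710e+01,  8.41921779e-03,  1.52808086e+01]), 'contact_force': array([ 0.5831009 ,  0.10619215, -0.4187528 ]), 'moment': array([ 0.03307036,  0.01608579, -0.04807871]), 'gripper_width': 0.08795832205664003}
scene {'K': array([[607.05664995,   0.        , 329.4892026 ],
       [  0.        , 607.05664995, 242.12310543],
       [  0.        ,   0.        ,   1.        ]]), 'k1': -0.1500820399654569, 'eye': array([1.34126443, 0.3919215 , 0.99217065]), 'orientation': array([ 45.20293415,  -1.08511769, 115.789929  ])}
top {'K': array([[522.80648609,   0.        , 323.49352119],
       [  0.        , 522.80648609, 234.81270418],
       [  0.        ,   0.        ,   1.        ]]), 'k1': 0.040976658246784835, 'eye': array([0.390048  , 0.01759107, 1.25864891]), 'orientation': array([  8.4559449 ,  -1.45026005, -88.50101884])}
{'K': array([[419.63027402,   0.        , 313.95938887],
       [  0.        , 419.63027402, 236.93705065],
       [  0.        ,   0.        ,   1.        ]]), 'k1': 0.025469315237101553, 'tool_from_camera': array([[-1.18366213e-03, -9.53136718e-01, -3.02537593e-01,
        -8.26236062e-02],
       [ 6.47199677e-04,  3.02537011e-01, -9.53137418e-01,
        -1.40143299e-01],
       [ 9.99999090e-01, -1.32399490e-03,  2.58768175e-04,
         7.82226776e-04],
       [ 0.00000000e+00,  0.00000000e+00,  0.00000000e+00,
         1.00000000e+00]])}
```

View pics/scene0.png

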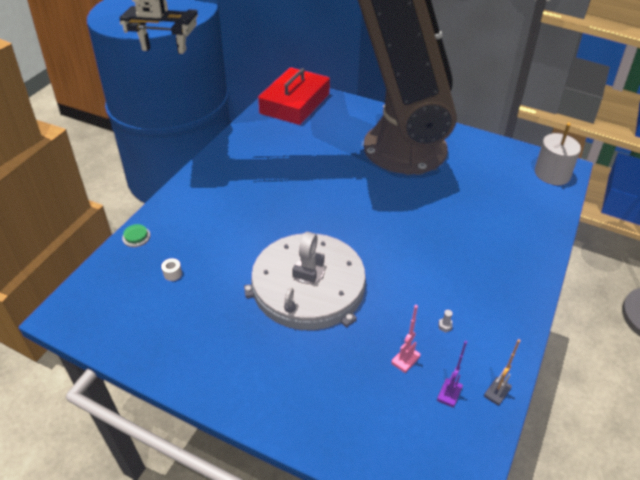

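View pics/top0.png

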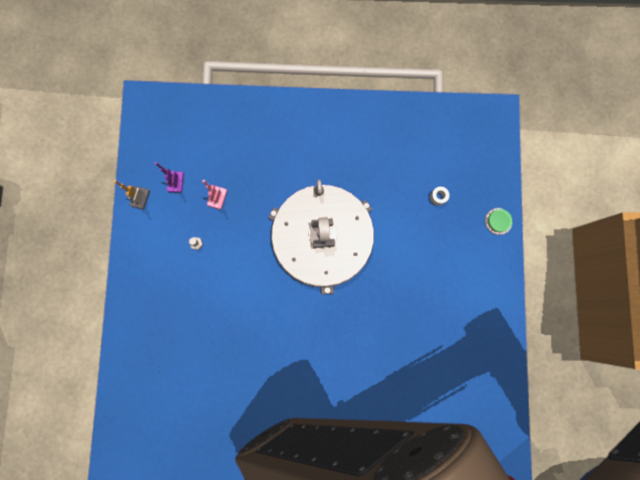

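The brass pointer in the dark clip is at the left of the top picture (~130,195), so it is on the +y side. The ring is at about (319,187) and the turntable centre at about (323,235). I measure these next.

```bash
cat > h.py <<'E'
import numpy as np,cv2
from scipy.spatial.transform import Rotation as R
def Rm(rpy): return R.from_euler('xyz',rpy,degrees=True).as_matrix()
def ray(info,uv,st=None):
    K=info['K'];k=np.array([info['k1'],0,0,0,0.])
    n=cv2.undistortPoints(np.array(uv,float).reshape(-1,1,2),K,k).reshape(-1,2)
    d=np.c_[n[:,0],-n[:,1],-np.ones(len(n))]
    if 'eye' in info: return np.array(info['eye']),d@Rm(info['orientation']).T
    T=info['tool_from_camera'];W=Rm(st['eef_rot'])
    return st['tcp_pos']+W@T[:3,3], d@T[:3,:3].T@W.T
def plane(info,uv,z,st=None):
    o,d=ray(info,uv,st); return o+d*((z-o[2])/d[:,2])[:,None]
def pts(info,depth,st=None):
    h,w=depth.shape;u,v=np.meshgrid(np.arange(w),np.arange(h))
    o,d=ray(info,np.c_[u.ravel(),v.ravel()],st)
    return (o+d*depth.reshape(-1,1)).reshape(h,w,3)
E
python3 - <<'E'
from h import *
from plant import camera_info
for n in("top","scene"):
    z=np.load(f"pics/{n}0.npz");im=z['im'];P=pts(camera_info(n),z['d'])
    Z=P[...,2]; ok=z['d']>0
    box=(abs(P[...,0]-.62)<.3)&(abs(P[...,1])<.25)&ok
    print(n,"table z",np.median(Z[box&(im[...,2]>120)&(im[...,0]<60)]))
    m=box&(Z>.036)&(Z<.048)
    xy=P[m][:,:2]
    (c,rad)=cv2.minEnclosingCircle(xy.astype(np.float32));print(m.sum(),"disc",c,rad,xy.mean(0))
    d=np.hypot(P[...,0]-c[0],P[...,1]-c[1])
    m=box&(Z>.066)&(d>.08)&(d<.13);q=P[m];print("ring",m.sum(),q.mean(0),q.min(0),q.max(0))
    m=box&(Z>.1)&(d<.06);q=P[m];print("rod",m.sum(),q.mean(0),q.min(0),q.max(0))
    # colour contour
    hs=cv2.cvtColor(im,cv2.COLOR_RGB2HSV)
    m=((hs[...,1]<60)&(hs[...,2]>110)&box&(Z>.03)).astype(np.uint8)
    cs,_=cv2.findContours(m,0,2)
    k=max(cs,key=cv2.contourArea);w=plane(camera_info(n),k.reshape(-1,2),.042)[:,:2]
    print("ell",cv2.fitEllipse(w.astype(np.float32)))
z=np.load("pics/top0.npz");cv2.imwrite("pics/topcrop.png",cv2.resize(z['im'][165:305,255:390,::-1],None,fx=4,fy=4))
z=np.load("pics/scene0.npz");cv2.imwrite("pics/scenecrop.png",cv2.resize(z['im'][220:340,230:390,::-1],None,fx=4,fy=4))
E
```

```text
top table z 0.00012185855451429806
7083 disc (0.5995112061500549, 0.06595238298177719) 0.19555360078811646 [ 0.57104583 -0.00513652]
ring 317 [ 0.58126607 -0.01022483  0.10264913] [ 0.54005459 -0.03263096  0.06808386] [0.6913857  0.01095504 0.15178607]
rod 3 [0.59426789 0.00650459 0.13669032] [0.59198501 0.00644715 0.13586151] [0.5964003  0.00657023 0.13713264]
ell ((0.5722517967224121, -0.006147932261228561), (0.23457814753055573, 0.2376316338777542), 12.650197982788086)
scene table z 8.304044710394365e-05
6243 disc (0.5966588258743286, 0.06712169945240021) 0.20013096928596497 [ 0.58584657 -0.00122998]
ring 334 [ 0.61541901 -0.00829356  0.09790285] [ 0.53932274 -0.03051663  0.06614431] [0.69504348 0.01101721 0.1505956 ]<stdin>:13: RuntimeWarning: Mean of empty slice.
  ret = um.true_divide(
Traceback (most recent call last):
ValueError: zero-size array to reduction operation minimum which has no identity
```

Run:
```python
from h import *
from plant import camera_info
c=np.array([.572,-.006])
for n in("top","scene"):
    z=np.load(f"pics/{n}0.npz");im=z['im'];P=pts(camera_info(n),z['d'])
    Z=P[...,2]
    for it in range(3):
        d=np.hypot(P[...,0]-c[0],P[...,1]-c[1])
        m=(d<.14)&(Z>.036)&(Z<.048)
        xy=P[m][:,:2]; hull=cv2.convexHull(xy.astype(np.float32))
        cc,rad=cv2.minEnclosingCircle(hull); e=cv2.fitEllipse(hull)
    print(n,cc,rad,e)
    d=np.hypot(P[...,0]-c[0],P[...,1]-c[1])
    m=(Z>.066)&(d>.08)&(d<.13)&(P[...,0]>.6);q=P[m];print("ring",m.sum(),q.mean(0),q.min(0),q.max(0))
    m=(Z>.1)&(d<.07)&(P[...,0]<.65);q=P[m];print("rod",m.sum(),q.mean(0),q.min(0),q.max(0))
z=np.load("pics/top0.npz");cv2.imwrite("pics/topcrop.png",cv2.resize(z['im'][165:305,255:390,::-1],None,fx=4,fy=4))
z=np.load("pics/scene0.npz");cv2.imwrite("pics/scenecrop.png",cv2.resize(z['im'][220:340,230:390,::-1],None,fx=4,fy=4))
```

```text
top (0.5744231939315796, -0.005711667705327272) 0.12022602558135986 ((0.5740680694580078, -0.005828978959470987), (0.23834167420864105, 0.23866035044193268), 115.63481903076172)
ring 58 [0.67545482 0.00589145 0.09274413] [0.66212773 0.00067221 0.07180787] [0.6913857  0.01080443 0.10170364]
rod 266 [ 0.57072323 -0.00552131  0.14031712] [ 0.54722233 -0.01922727  0.10012794] [0.59803315 0.00775576 0.15249435]
scene (0.5738143920898438, -0.009997284039855003) 0.12241892516613007 ((0.5739529132843018, -0.00915012788027525), (0.23903679847717285, 0.24201162159442902), 122.8385009765625)
ring 111 [0.68076197 0.00435718 0.08632416] [ 0.66400266 -0.00258203  0.06829969] [0.69504348 0.00888005 0.10040111]
rod 405 [ 0.58190959 -0.00499156  0.13123417] [ 0.54733639 -0.02020605  0.10006711] [0.60348635 0.00547213 0.15177276]
```

View pics/topcrop.png

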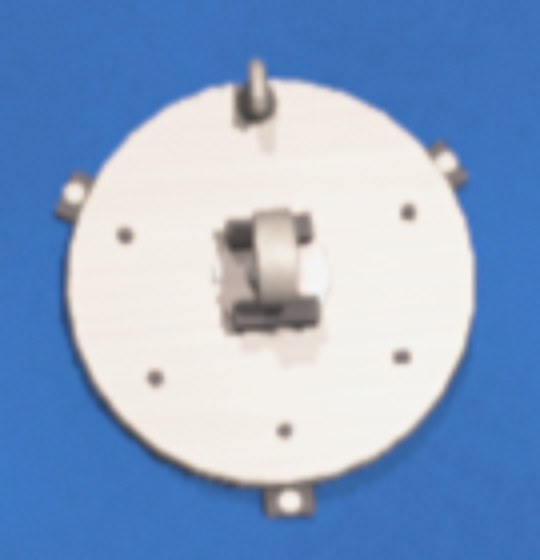

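View pics/scenecrop.png

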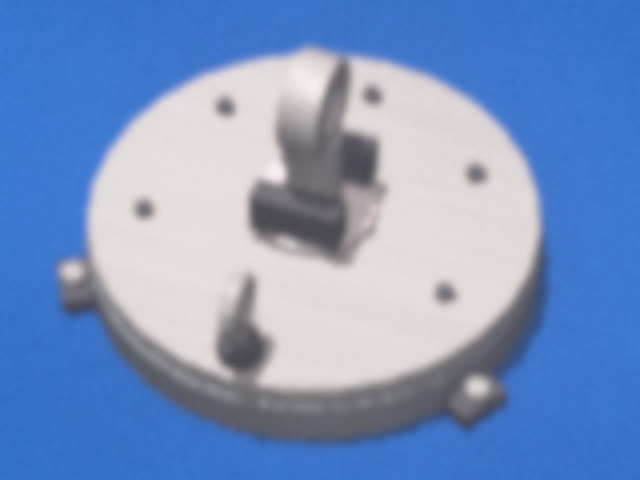

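Centre is about (0.574,-0.0075) and the ring about (0.678,0.005), which puts yaw near 7°. I move above it.

Call:
apply_moves(
  deltas=[
    {"tx":0.655,"tz":0.5,"ty":0.03,"turn":0.145,"gripper":0.06},
    {"tx":0.655,"tz":0.5,"ty":0.03,"turn":0.145,"gripper":0.06},
    {"tx":0.655,"tz":0.5,"ty":0.03,"turn":0.145,"gripper":0.06},
    {"tx":0.655,"tz":0.5,"ty":0.03,"turn":0.145,"gripper":0.06},
    {"tx":0.655,"tz":0.5,"ty":0.03,"turn":0.145,"gripper":0.06},
  ],
)

```text
time_s: 0.6
tcp_pos: [0.3301, -0.4507, 0.2341]
eef_rot: [-90.0, 0.0, 7.0]
contact_force: [1.2, 0.7, -0.2]
gripper_width: 0.0607
```

```bash
cat > d.py <<'E'
import sys
from h import *
from plant import r
t=np.array([float(x) for x in sys.argv[1:4]]);yaw=float(sys.argv[4])
s=r.get_state();W=Rm(s['eef_rot'])
print(s['time_s'],s['tcp_pos'].round(4),s['eef_rot'].round(2),s['contact_force'].round(1),s['gripper_width'])
print("tx ty tz",(W.T@(t-s['tcp_pos'])).round(4),"turn",np.radians(s['eef_rot'][2]-yaw).round(4))
E
python3 d.py .678 .005 .2 7
```

```text
0.6 [ 0.3301 -0.4507  0.2341] [-8.998e+01  1.000e-02  6.960e+00] [ 1.2  0.7 -0.2] 0.060694024775080194
tx ty tz [0.4005 0.0342 0.4102] turn -0.0007
```

Call:
apply_moves(
  deltas=[
    {"tx":0.4,"tz":0.41,"ty":0.034},
    {"tx":0.4,"tz":0.41,"ty":0.034},
    {"tx":0.4,"tz":0.41,"ty":0.034},
    {"tx":0.4,"tz":0.41,"ty":0.034},
    {"tx":0.4,"tz":0.41,"ty":0.034},
  ],
)

```text
invalid input at $.deltas[0]: expected keys tx, ty, tz, turn, gripper
```

```bash
python3 d.py .678 .005 .2 7
```

```text
0.6 [ 0.3301 -0.4507  0.2341] [-8.998e+01  1.000e-02  6.960e+00] [ 1.2  0.7 -0.2] 0.060694024775080194
tx ty tz [0.4005 0.0342 0.4102] turn -0.0007
```

Call:
apply_moves(
  deltas=[
    {"tx":0.4,"tz":0.41,"ty":0.034,"turn":0,"gripper":0.05},
    {"tx":0.4,"tz":0.41,"ty":0.034,"turn":0,"gripper":0.05},
    {"tx":0.4,"tz":0.41,"ty":0.034,"turn":0,"gripper":0.05},
    {"tx":0.4,"tz":0.41,"ty":0.034,"turn":0,"gripper":0.05},
    {"tx":0.4,"tz":0.41,"ty":0.034,"turn":0,"gripper":0.05},
  ],
)

```text
time_s: 1.1
tcp_pos: [0.4815, -0.2521, 0.2195]
eef_rot: [-90.0, 0.0, 7.0]
contact_force: [0.1, -0.9, 0.4]
gripper_width: 0.05
```

```bash
python3 d.py .678 .005 .2 7
```

```text
1.1 [ 0.4815 -0.2521  0.2195] [-89.99   0.     6.98] [ 0.1 -0.9  0.4] 0.049979951529345396
tx ty tz [0.2263 0.0195 0.2313] turn -0.0003
```

Call:
apply_moves(
  deltas=[
    {"tx":0.226,"tz":0.231,"ty":0.02,"turn":0,"gripper":0.05},
    {"tx":0.226,"tz":0.231,"ty":0.02,"turn":0,"gripper":0.05},
    {"tx":0.226,"tz":0.231,"ty":0.02,"turn":0,"gripper":0.05},
    {"tx":0.226,"tz":0.231,"ty":0.02,"turn":0,"gripper":0.05},
    {"tx":0.226,"tz":0.231,"ty":0.02,"turn":0,"gripper":0.05},
  ],
)

```text
time_s: 1.6
tcp_pos: [0.6331, -0.0539, 0.2039]
eef_rot: [-90.0, 0.0, 7.0]
contact_force: [0.9, -0.6, -0.1]
gripper_width: 0.0497
```

Call:
apply_moves(
  deltas=[
    {"tx":0.056,"tz":0.058,"ty":0.003,"turn":0,"gripper":0.05},
    {"tx":0.056,"tz":0.058,"ty":0.003,"turn":0,"gripper":0.05},
    {"tx":0.056,"tz":0.058,"ty":0.003,"turn":0,"gripper":0.05},
  ],
)

```text
time_s: 1.9
tcp_pos: [0.6825, 0.012, 0.1993]
eef_rot: [-90.0, 0.1, 7.2]
contact_force: [-1.1, 0.3, -0.7]
gripper_width: 0.05
```

```bash
python3 d.py .678 .005 .2 7;python3 - <<'E'
from plant import *
import numpy as np,cv2,pickle
s=r.get_state();im,d=capture("wrist");pickle.dump((s,im,d),open("pics/w1.pkl","wb"));cv2.imwrite("pics/w1.png",im[...,::-1])
E
```

```text
1.9 [0.6825 0.012  0.1993] [-9.001e+01  9.000e-02  7.160e+00] [-1.1  0.3 -0.7] 0.04997130891149042
tx ty tz [-0.0053 -0.0007 -0.0064] turn 0.0028
```

View pics/w1.png

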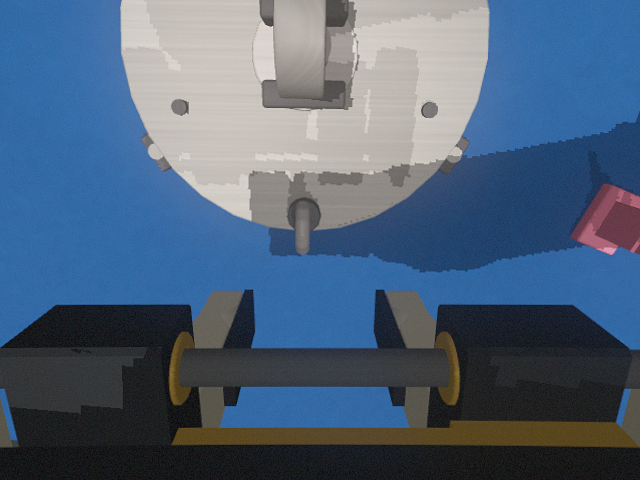

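The wrist view shows the ring on edge at (303,228), with its bush at (304,214). Jaws are open, with their tips at (250,290) and (380,290). I measure the ring from depth.

```bash
cat > m.py <<'E'
from h import *
import pickle,sys
from plant import camera_info
def meas(f):
    s,im,d=pickle.load(open(f,'rb'));I=camera_info("wrist");P=pts(I,d,s);Z=P[...,2]
    c=np.array([.574,-.0075]);D=np.hypot(*(P[...,:2]-c).transpose(2,0,1))
    v,u=np.mgrid[:480,:640]; ok=(d>0)&(v<285)
    m=ok&(abs(Z-.042)<.003)&(D<.13);hull=cv2.convexHull(P[m][:,:2].astype(np.float32)).reshape(-1,2)
    # circle LSQ on arc pts visible (rim): from hull points away from image border
    h2=hull[(np.hypot(*(hull-c).T)>.112)]
    A=np.c_[2*h2,np.ones(len(h2))];b=(h2**2).sum(1);x=np.linalg.lstsq(A,b,rcond=None)[0];rr=np.sqrt(x[2]+x[:2]@x[:2])
    print("z disc",np.median(Z[m]),"circ",x[:2],rr)
    q=P[ok&(Z>.064)&(D>.075)&(D<.135)]
    print("ring",len(q),q.mean(0),q.min(0),q.max(0))
    top=q[q[:,2]>.085];print("top",top.mean(0), "ang ctr",np.degrees(np.arctan2(*(top.mean(0)[:2]-x[:2])[::-1])))
    # tangential extents in tool frame
    W=Rm(s['eef_rot']);t=(q-s['tcp_pos'])@W;print("tool x",t[:,0].min(),t[:,0].max(),"z pctl",np.percentile(t[:,2],[2,50,98]))
    l=cv2.fitLine(top[:,:2].astype(np.float32),cv2.DIST_L2,0,.01,.01).ravel();print("line yaw",np.degrees(np.arctan2(l[1],l[0])))
    q=P[ok&(Z>.11)&(D<.05)];print("rod",len(q),q.mean(0))
meas(sys.argv[1])
E
python3 m.py pics/w1.pkl
```

```text
z disc 0.04097567893331211 circ [ 0.57182205 -0.00742637] 0.11899582696492934
ring 738 [0.67229535 0.00398695 0.09233388] [ 0.65834128 -0.00177286  0.0677618 ] [0.69087254 0.00963037 0.09877244]
top [0.67305774 0.00393414 0.0938205 ] ang ctr 6.402853158218961
tool x -0.024976885808224467 0.007555767922446187 z pctl [-0.01099533 -0.00663671 -0.00265698]
line yaw 6.620329
rod 5061 [ 0.57902299 -0.00655006  0.14372297]
```

```bash
python3 d.py .675 .0042 .125 6.5
```

```text
1.95 [0.6813 0.0104 0.1996] [-90.01   0.12   7.11] [-0.1 -0.5 -0.3] 0.05033311005791754
tx ty tz [-0.0069  0.0746 -0.0054] turn 0.0106
```

Call:
apply_moves(
  deltas=[
    {"tx":-0.0065,"tz":-0.005,"ty":0.035,"turn":0.01,"gripper":0.05},
    {"tx":-0.0065,"tz":-0.005,"ty":0.074,"turn":0.01,"gripper":0.04},
    {"tx":-0.0065,"tz":-0.005,"ty":0.074,"turn":0.01,"gripper":0.04},
    {"tx":-0.0065,"tz":-0.005,"ty":0.074,"turn":0.01,"gripper":0.04},
    {"tx":-0.0065,"tz":-0.005,"ty":0.074,"turn":0.01,"gripper":0.04},
  ],
)

```text
time_s: 2.45
tcp_pos: [0.6763, 0.0026, 0.1296]
eef_rot: [-90.0, -0.2, 6.4]
contact_force: [-1.1, -0.1, 1.2]
gripper_width: 0.0403
```

```bash
python3 d.py .675 .0042 .083 6.5;python3 - <<'E'
from plant import *
import numpy as np,cv2,pickle
s=r.get_state();im,d=capture("wrist");pickle.dump((s,im,d),open("pics/w2.pkl","wb"));cv2.imwrite("pics/w2.png",im[...,::-1])
E
python3 m.py pics/w2.pkl
```

```text
2.45 [0.6763 0.0026 0.1296] [-90.01  -0.17   6.41] [-1.1 -0.1  1.2] 0.040314277813803166
tx ty tz [-0.0012  0.0466  0.0018] turn -0.0016
z disc 0.04095882598935463 circ [ 0.57187231 -0.00741965] 0.11902746008429729
ring 699 [0.66438989 0.00288157 0.09025489] [ 0.65829105 -0.00162684  0.07302757] [0.67257329 0.00776383 0.09775429]
top [0.66526115 0.00298161 0.09197711] ang ctr 6.355173706068724
tool x -0.018169028738350655 -0.004120069031415294 z pctl [-0.00249991  0.00163895  0.00579731]
line yaw 5.360633
rod 9303 [ 0.58220831 -0.00623538  0.1434479 ]
```

View pics/w2.png

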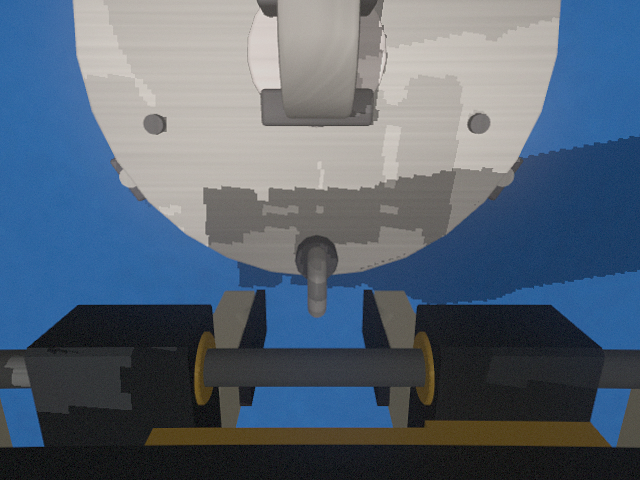

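The ring at (318,300) sits about 1.7 mm right of the jaw midline (314). I go down with that correction.

Call:
apply_moves(
  deltas=[
    {"tx":-0.001,"tz":0.001,"ty":0.0,"turn":0,"gripper":0.04},
    {"tx":-0.001,"tz":0.0015,"ty":0.015,"turn":0,"gripper":0.04},
    {"tx":-0.001,"tz":0.0015,"ty":0.03,"turn":0,"gripper":0.035},
    {"tx":-0.001,"tz":0.0015,"ty":0.042,"turn":0,"gripper":0.03},
    {"tx":-0.001,"tz":0.0015,"ty":0.042,"turn":0,"gripper":0.03},
  ],
)

```text
time_s: 3.0
tcp_pos: [0.6722, 0.0039, 0.0821]
eef_rot: [-90.0, 0.3, 6.4]
contact_force: [-0.1, 0.2, -0.1]
gripper_width: 0.0304
```

Call:
apply_moves(
  deltas=[
    {"tx":0,"tz":0,"ty":0,"turn":0,"gripper":0.025},
    {"tx":0,"tz":0,"ty":0,"turn":0,"gripper":0.025},
  ],
)

```text
time_s: 3.2
tcp_pos: [0.6743, 0.0042, 0.0855]
eef_rot: [-90.0, -0.0, 6.4]
contact_force: [-0.1, -0.5, 0.1]
gripper_width: 0.0258
```

```bash
python3 d.py .675 .0042 .083 6.5;python3 - <<'E'
from plant import *
import numpy as np,cv2,pickle
s=r.get_state();im,d=capture("wrist");pickle.dump((s,im,d),open("pics/w3.pkl","wb"));cv2.imwrite("pics/w3.png",im[...,::-1])
s=r.get_state();print(s['tcp_pos'],s['contact_force'])
E
```

```text
3.2 [0.6743 0.0042 0.0855] [-9.001e+01 -3.000e-02  6.410e+00] [-0.1 -0.5  0.1] 0.025762708941713192
tx ty tz [ 0.0007  0.0025 -0.0001] turn -0.0015
[0.67433848 0.00429195 0.08571551] [-0.06268422 -0.8729885   0.15339379]
```

View pics/w3.png

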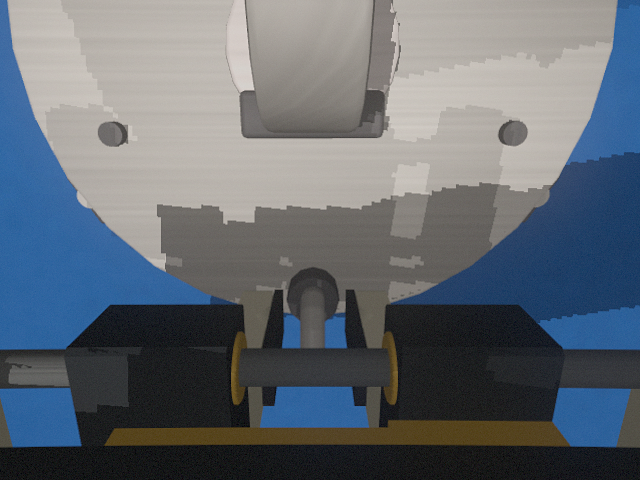

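The ring at (313,330) is centred between the jaws (283 and 346). I close with light force.

Call:
apply_moves(
  deltas=[
    {"tx":0.0005,"tz":0,"ty":0.002,"turn":0,"gripper":0.016},
    {"tx":0.0005,"tz":0,"ty":0.002,"turn":0,"gripper":0.012},
    {"tx":0.0005,"tz":0,"ty":0.002,"turn":0,"gripper":0.007},
    {"tx":0.0005,"tz":0,"ty":0.002,"turn":0,"gripper":0.007},
    {"tx":0.0005,"tz":0,"ty":0.002,"turn":0,"gripper":0.007},
  ],
  newtons=5,
)

```text
time_s: 3.75
tcp_pos: [0.6745, 0.0042, 0.0834]
eef_rot: [-90.0, -0.0, 6.4]
contact_force: [-0.4, -0.5, 0.6]
gripper_width: 0.0089
```

Call:
apply_moves(
  deltas=[
    {"tx":0,"tz":0,"ty":0,"turn":0,"gripper":0.004},
    {"tx":0,"tz":0,"ty":0,"turn":0,"gripper":0.004},
    {"tx":0,"tz":0,"ty":0,"turn":0,"gripper":0.004},
  ],
  newtons=45,
)

```text
time_s: 4.05
tcp_pos: [0.6745, 0.0042, 0.0834]
eef_rot: [-90.0, -0.0, 6.4]
contact_force: [-0.1, -0.3, 1.5]
gripper_width: 0.0082
```

```bash
python3 d.py .675 .0042 .083 6.5
```

```text
4.05 [0.6745 0.0042 0.0834] [-9.00e+01 -1.00e-02  6.41e+00] [-0.1 -0.3  1.5] 0.008196990987756109
tx ty tz [ 0.0005  0.0004 -0.0001] turn -0.0016
```

Held, with negligible side force. I lift 13 mm.

Call:
apply_moves(
  deltas=[
    {"tx":0,"tz":0,"ty":-0.003,"turn":0,"gripper":0.004},
    {"tx":0,"tz":0,"ty":-0.006,"turn":0,"gripper":0.004},
    {"tx":0,"tz":0,"ty":-0.009,"turn":0,"gripper":0.004},
    {"tx":0,"tz":0,"ty":-0.012,"turn":0,"gripper":0.004},
    {"tx":0,"tz":0,"ty":-0.0135,"turn":0,"gripper":0.004},
  ],
)

```text
time_s: 4.55
tcp_pos: [0.6743, 0.0043, 0.0952]
eef_rot: [-90.0, 0.0, 6.4]
contact_force: [6.1, -1.9, -12.9]
gripper_width: 0.0085
```

Call:
apply_moves(
  deltas=[
    {"tx":0,"tz":0,"ty":0,"turn":0,"gripper":0.004},
    {"tx":0,"tz":0,"ty":0,"turn":0,"gripper":0.004},
  ],
)

```text
time_s: 4.75
tcp_pos: [0.6744, 0.0043, 0.095]
eef_rot: [-90.0, 0.0, 6.4]
contact_force: [6.0, -2.0, -12.8]
gripper_width: 0.0085
```

Run:
```python
from plant import *
import numpy as np,cv2,pickle
s=r.get_state();im,d=capture("wrist");pickle.dump((s,im,d),open("pics/w4.pkl","wb"));cv2.imwrite("pics/w4.png",im[...,::-1])
s=r.get_state();print(s['tcp_pos'],s['contact_force'],s['moment'])
```

```text
[0.67436896 0.00428617 0.09499777] [  6.14558121  -1.80613665 -13.28340406] [-0.62557764 -2.25546363  0.1082957 ]
```

View pics/w4.png

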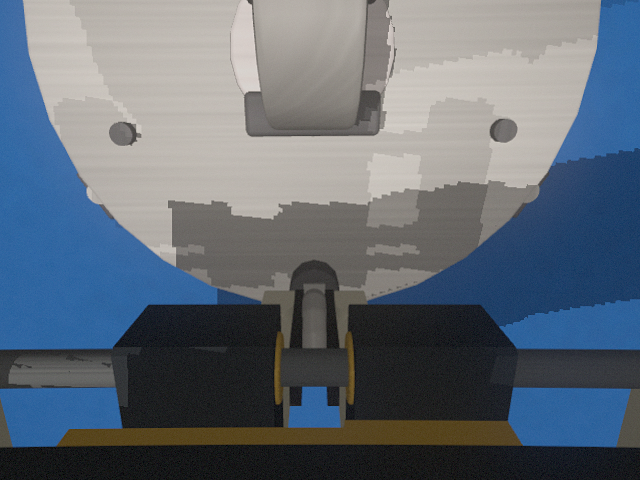

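Call:
apply_moves(
  deltas=[
    {"tx":0.0005,"tz":0,"ty":-0.001,"turn":0,"gripper":0.004},
    {"tx":0.0005,"tz":0,"ty":-0.002,"turn":0,"gripper":0.004},
    {"tx":0.0005,"tz":0,"ty":-0.002,"turn":0,"gripper":0.004},
  ],
)

```text
time_s: 5.1
tcp_pos: [0.6744, 0.0043, 0.0967]
eef_rot: [-90.0, 0.1, 6.4]
contact_force: [5.9, -2.0, -13.2]
gripper_width: 0.0082
```

Call:
apply_moves(
  deltas=[
    {"tx":0,"tz":0.001,"ty":0,"turn":-0.01,"gripper":0.004},
    {"tx":0,"tz":0.002,"ty":0,"turn":-0.02,"gripper":0.004},
    {"tx":0,"tz":0.003,"ty":0,"turn":-0.03,"gripper":0.004},
    {"tx":0,"tz":0.003,"ty":0,"turn":-0.03,"gripper":0.004},
  ],
)

```text
time_s: 5.5
tcp_pos: [0.674, 0.0074, 0.0967]
eef_rot: [-90.0, 0.1, 8.1]
contact_force: [4.6, 0.6, -14.2]
gripper_width: 0.0085
```

```bash
python3 d.py .675 .0042 .083 6.5
```

```text
5.5 [0.674  0.0074 0.0967] [-89.97   0.11   8.11] [  4.6   0.6 -14.2] 0.008511583086037052
tx ty tz [ 0.0006  0.0137 -0.0034] turn 0.0281
```

It swings freely, so the pin is clear. I go on round the arc.

Call:
apply_moves(
  deltas=[
    {"tx":0,"tz":0.003,"ty":0,"turn":-0.03,"gripper":0.004},
    {"tx":-0.0003,"tz":0.0073,"ty":0,"turn":-0.07,"gripper":0.004},
    {"tx":-0.0006,"tz":0.0114,"ty":0,"turn":-0.11,"gripper":0.004},
    {"tx":-0.0012,"tz":0.0155,"ty":0,"turn":-0.15,"gripper":0.004},
    {"tx":-0.0015,"tz":0.0176,"ty":0,"turn":-0.17,"gripper":0.004},
  ],
)

```text
time_s: 6.0
tcp_pos: [0.6698, 0.0247, 0.0974]
eef_rot: [-90.0, 0.1, 17.9]
contact_force: [4.0, -1.8, -13.5]
gripper_width: 0.0084
```

```bash
cat > a.py <<'E'
from h import *
from plant import r
s=r.get_state();c=np.array([.5719,-.0075]);p=s['tcp_pos'][:2]-c;W=Rm(s['eef_rot'])
print(s['time_s'],s['tcp_pos'].round(4),'yaw',s['eef_rot'][2].round(2),"ang",np.degrees(np.arctan2(p[1],p[0])).round(2),"rad",np.hypot(*p).round(4),"F tool",(W.T@s['contact_force']).round(1),s['gripper_width'].round(4))
E
python3 a.py
```

```text
Traceback (most recent call last):
  File "a.py", line 4, in <module>
    print(s['time_s'],s['tcp_pos'].round(4),'yaw',s['eef_rot'][2].round(2),"ang",np.degrees(np.arctan2(p[1],p[0])).round(2),"rad",np.hypot(*p).round(4),"F tool",(W.T@s['contact_force']).round(1),s['gripper_width'].round(4))
                                                                                                                                                                                                   ^^^^^^^^^^^^^^^^^^^^^^^^
AttributeError: 'float' object has no attribute 'round'
```

Call:
apply_moves(
  deltas=[
    {"tx":0,"tz":0.003,"ty":0,"turn":-0.03,"gripper":0.004},
    {"tx":-0.0003,"tz":0.0073,"ty":0,"turn":-0.07,"gripper":0.004},
    {"tx":-0.0006,"tz":0.0114,"ty":0,"turn":-0.11,"gripper":0.004},
    {"tx":-0.0013,"tz":0.0166,"ty":0,"turn":-0.16,"gripper":0.004},
    {"tx":-0.0013,"tz":0.0166,"ty":0,"turn":-0.16,"gripper":0.004},
  ],
)

```text
time_s: 6.5
tcp_pos: [0.6631, 0.0403, 0.098]
eef_rot: [-89.9, 0.1, 27.1]
contact_force: [1.9, -0.4, -14.1]
gripper_width: 0.0081
```

```bash
sed -i "s/s\['gripper_width'\].round(4)/round(s['gripper_width'],4)/;s/s\['eef_rot'\]\[2\].round(2)/round(float(s['eef_rot'][2]),2)/" a.py; python3 a.py
```

```text
6.5 [0.6631 0.0403 0.098 ] yaw 27.11 ang 27.65 rad 0.103 F tool [ 1.6 14.1 -1.2] 0.0081
```

Call:
apply_moves(
  deltas=[
    {"tx":0,"tz":0,"ty":0.0015,"turn":0,"gripper":0.004},
    {"tx":0,"tz":0,"ty":0.003,"turn":0,"gripper":0.004},
    {"tx":0,"tz":0,"ty":0.0045,"turn":0,"gripper":0.004},
    {"tx":0,"tz":0,"ty":0.0045,"turn":0,"gripper":0.004},
  ],
)

```text
time_s: 6.9
tcp_pos: [0.6636, 0.0396, 0.0936]
eef_rot: [-90.0, 0.1, 27.0]
contact_force: [-0.7, -0.2, -12.7]
gripper_width: 0.0084
```

Call:
apply_moves(
  deltas=[
    {"tx":0,"tz":0,"ty":0,"turn":0,"gripper":0.013},
    {"tx":0,"tz":0,"ty":0,"turn":0,"gripper":0.013},
    {"tx":0,"tz":0,"ty":0.004,"turn":0,"gripper":0.013},
    {"tx":0,"tz":0,"ty":0.004,"turn":0,"gripper":0.013},
  ],
)

```text
time_s: 7.3
tcp_pos: [0.6649, 0.0401, 0.0909]
eef_rot: [-90.0, -0.1, 27.0]
contact_force: [-0.8, -0.1, -0.5]
gripper_width: 0.0128
```

```bash
python3 a.py;python3 - <<'E'
from plant import *
import numpy as np,cv2,pickle
s=r.get_state();im,d=capture("wrist");pickle.dump((s,im,d),open("pics/w5.pkl","wb"));cv2.imwrite("pics/w5.png",im[...,::-1])
E
```

```text
7.3 [0.6649 0.0401 0.0909] yaw 27.04 ang 27.11 rad 0.1044 F tool [-0.7  0.5  0.3] 0.0128
```

View pics/w5.png

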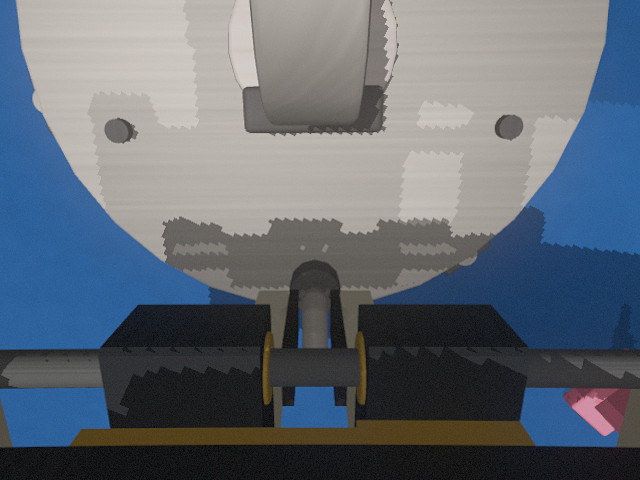

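Run:
```python
from h import *
import pickle
from plant import camera_info
s,im,d=pickle.load(open('pics/w5.pkl','rb'));P=pts(camera_info("wrist"),d,s)
for v in range(262,346,8): print(v,[P[v,u].round(4).tolist()[2] for u in(308,314,320)], d[v,314].round(3))
z=np.load("pics/top0.npz");im=z['im'];P=pts(camera_info("top"),z['d']);h=cv2.cvtColor(im,cv2.COLOR_RGB2HSV)
v,u=np.mgrid[:480,:640]
m=(h[...,0]>120)&(h[...,1]>60)&(u<240)&(v<220);print(P[m].min(0),P[m].max(0))
q=P[(u>185)&(u<205)&(v>235)&(v<252)&(P[...,2]>.01)];print("bolt",q.mean(0))
```

```text
262 [0.0457, 0.0471, 0.045] 0.197
270 [0.054, 0.0544, 0.0534] 0.19
278 [0.0554, 0.0546, 0.0542] 0.191
286 [0.0543, 0.0543, 0.0542] 0.193
294 [0.0907, 0.0925, 0.0908] 0.152
302 [0.0957, 0.0969, 0.0957] 0.148
310 [0.1001, 0.0998, 0.0992] 0.146
318 [0.1018, 0.1019, 0.1009] 0.144
326 [0.1031, 0.1036, 0.1025] 0.143
334 [0.1049, 0.1064, 0.1057] 0.141
342 [0.1059, 0.1055, 0.106] 0.143
[ 0.390048    0.01759107 -0.00640255] [0.72551401 0.3789739  1.25864891]
bolt [0.54274682 0.28497632 0.06221624]
```

The ring face still reads z≥0.106, so the pin is on the track (seated would be ≤0.099). I now push gently with the loose jaws.

Call:
apply_moves(
  deltas=[
    {"tx":0,"tz":0.001,"ty":0,"turn":-0.01,"gripper":0.013},
    {"tx":0,"tz":0.002,"ty":0,"turn":-0.02,"gripper":0.013},
    {"tx":0,"tz":0.003,"ty":0,"turn":-0.03,"gripper":0.013},
    {"tx":-0.0001,"tz":0.004,"ty":0,"turn":-0.04,"gripper":0.013},
    {"tx":-0.0001,"tz":0.005,"ty":0,"turn":-0.05,"gripper":0.013},
  ],
)

```text
time_s: 7.85
tcp_pos: [0.6625, 0.0435, 0.0904]
eef_rot: [-90.1, -0.0, 30.0]
contact_force: [3.2, -5.8, -0.0]
gripper_width: 0.0126
```

```bash
cat > z.py <<'E'
exec(open('a.py').read())
from plant import capture,camera_info
import sys
s=r.get_state();im,d=capture("wrist");P=pts(camera_info("wrist"),d,s)
print("ring z",np.nanmedian(P[330:346,300:330,2],axis=1).round(4)[::3])
if len(sys.argv)>1: cv2.imwrite("pics/"+sys.argv[1]+".png",im[...,::-1])
E
python3 z.py w6
```

```text
7.85 [0.6625 0.0435 0.0904] yaw 29.95 ang 29.36 rad 0.1039 F tool [-0.1  0.  -6.6] 0.0126
ring z [0.1034 0.1037 0.1046 0.1051 0.1053 0.1053]
```

View pics/w6.png

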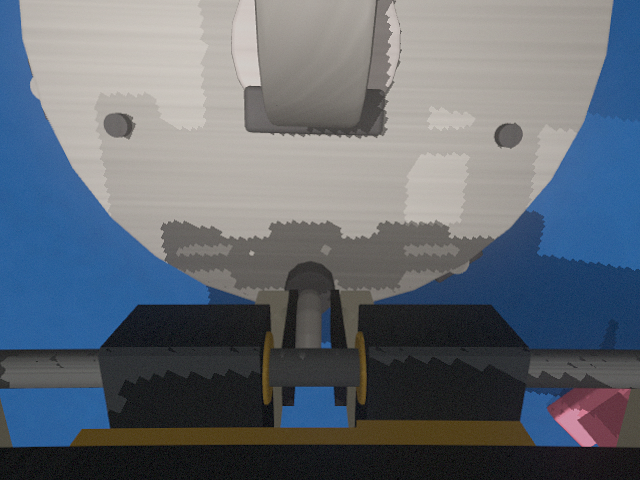

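The pin is dragging on the track: about 6 N tangential, ring against the left jaw at x≈300 px, ring still high. I continue in steps of about 2.4 mm, less than the 3 mm notch window.

Call:
apply_moves(
  deltas=[
    {"tx":0,"tz":0.0008,"ty":0,"turn":-0.008,"gripper":0.013},
    {"tx":0,"tz":0.0016,"ty":0,"turn":-0.016,"gripper":0.013},
    {"tx":0,"tz":0.0024,"ty":0,"turn":-0.024,"gripper":0.013},
  ],
)

```text
time_s: 8.2
tcp_pos: [0.6613, 0.0454, 0.0904]
eef_rot: [-90.1, -0.0, 31.3]
contact_force: [3.6, -5.7, -0.7]
gripper_width: 0.013
```

```bash
python3 z.py
```

```text
8.2 [0.6613 0.0454 0.0904] yaw 31.31 ang 30.62 rad 0.1039 F tool [ 0.2  0.7 -6.7] 0.013
ring z [0.1033 0.1038 0.1042 0.1048 0.1051 0.1054]
```

Call:
apply_moves(
  deltas=[
    {"tx":0,"tz":0.0008,"ty":0,"turn":-0.008,"gripper":0.013},
    {"tx":0,"tz":0.0016,"ty":0,"turn":-0.016,"gripper":0.013},
    {"tx":0,"tz":0.0024,"ty":0,"turn":-0.024,"gripper":0.013},
  ],
)

```text
time_s: 8.55
tcp_pos: [0.66, 0.0474, 0.0904]
eef_rot: [-90.1, -0.0, 32.7]
contact_force: [2.5, -5.6, -0.6]
gripper_width: 0.013
```

```bash
python3 z.py
```

```text
8.55 [0.66   0.0474 0.0904] yaw 32.68 ang 31.93 rad 0.1039 F tool [-1.   0.6 -6.1] 0.013
ring z [0.1029 0.1035 0.1041 0.1046 0.1053 0.1051]
```

Call:
apply_moves(
  deltas=[
    {"tx":0,"tz":0.0008,"ty":0,"turn":-0.008,"gripper":0.013},
    {"tx":0,"tz":0.0016,"ty":0,"turn":-0.016,"gripper":0.013},
    {"tx":0,"tz":0.0024,"ty":0,"turn":-0.024,"gripper":0.013},
  ],
)

```text
time_s: 8.9
tcp_pos: [0.6587, 0.0495, 0.0904]
eef_rot: [-90.1, -0.0, 34.1]
contact_force: [3.4, -5.8, -2.1]
gripper_width: 0.0132
```

```bash
python3 z.py
```

```text
8.9 [0.6587 0.0495 0.0904] yaw 34.06 ang 33.27 rad 0.1038 F tool [-0.5  2.1 -6.7] 0.0132
ring z [0.1029 0.1037 0.1044 0.1049 0.1048 0.1054]
```

Call:
apply_moves(
  deltas=[
    {"tx":0,"tz":0.0008,"ty":0,"turn":-0.008,"gripper":0.013},
    {"tx":0,"tz":0.0016,"ty":0,"turn":-0.016,"gripper":0.013},
    {"tx":0,"tz":0.0024,"ty":0,"turn":-0.024,"gripper":0.013},
  ],
)

```text
time_s: 9.25
tcp_pos: [0.6573, 0.0515, 0.0903]
eef_rot: [-90.1, 0.0, 35.4]
contact_force: [3.9, -5.4, -2.2]
gripper_width: 0.013
```

```bash
python3 z.py
```

```text
9.25 [0.6573 0.0515 0.0903] yaw 35.43 ang 34.61 rad 0.1038 F tool [ 0.1  2.2 -6.6] 0.013
ring z [0.1026 0.1037 0.1043 0.1048 0.1047 0.1051]
```

Call:
apply_moves(
  deltas=[
    {"tx":0,"tz":0.0008,"ty":0,"turn":-0.008,"gripper":0.013},
    {"tx":0,"tz":0.0016,"ty":0,"turn":-0.016,"gripper":0.013},
    {"tx":0,"tz":0.0024,"ty":0,"turn":-0.024,"gripper":0.013},
  ],
)

```text
time_s: 9.6
tcp_pos: [0.6554, 0.0541, 0.0901]
eef_rot: [-90.0, 0.0, 36.8]
contact_force: [1.1, -1.1, -0.4]
gripper_width: 0.0131
```

```bash
python3 z.py
```

```text
9.6 [0.6554 0.0541 0.0901] yaw 36.8 ang 36.41 rad 0.1038 F tool [ 0.2  0.4 -1.5] 0.0131
ring z [0.0953 0.0954 0.0959 0.0962 0.0968 0.0969]
```

The ring dropped about 8–10 mm and the push force fell to 1.5 N, so the pin is in the notch. I open and retreat upward.

Call:
apply_moves(
  deltas=[
    {"tx":0,"tz":0,"ty":0,"turn":0,"gripper":0.03},
    {"tx":0,"tz":0,"ty":0,"turn":0,"gripper":0.03},
    {"tx":0,"tz":0,"ty":0,"turn":0,"gripper":0.03},
    {"tx":0,"tz":0,"ty":-0.03,"turn":0,"gripper":0.03},
    {"tx":0,"tz":0,"ty":-0.06,"turn":0,"gripper":0.03},
  ],
)

```text
time_s: 10.15
tcp_pos: [0.6547, 0.0543, 0.15]
eef_rot: [-90.0, 0.1, 36.8]
contact_force: [0.4, 0.6, 0.2]
gripper_width: 0.03
```

Call:
apply_moves(
  deltas=[
    {"tx":0,"tz":0,"ty":-0.05,"turn":0,"gripper":0.03},
    {"tx":0,"tz":0,"ty":-0.05,"turn":0,"gripper":0.03},
    {"tx":0,"tz":0,"ty":-0.05,"turn":0,"gripper":0.03},
    {"tx":0,"tz":0,"ty":-0.05,"turn":0,"gripper":0.03},
  ],
)

```text
time_s: 10.55
tcp_pos: [0.6548, 0.0544, 0.1995]
eef_rot: [-90.0, 0.0, 36.8]
contact_force: [-0.0, -0.8, 0.0]
gripper_width: 0.0299
```

```bash
python3 - <<'E'
from plant import *
import numpy as np,cv2,pickle
s=r.get_state();im,d=capture("wrist");pickle.dump((s,im,d),open("pics/w7.pkl","wb"));cv2.imwrite("pics/w7.png",im[...,::-1])
im,d=capture("scene");cv2.imwrite("pics/scene7.png",im[...,::-1])
E
python3 m.py pics/w1.pkl; python3 m.py pics/w7.pkl; python3 a.py
```

```text
z disc 0.04096818495747076 circ [ 0.57212338 -0.00726085] 0.11899429417078591
ring 738 [0.67261306 0.00412848 0.09230981] [ 0.65865513 -0.00162699  0.0677389 ] [0.69118906 0.00978014 0.09874814]
top [0.67337594 0.00407504 0.09379615] ang ctr 6.388034730664009
tool x -0.02464720088412819 0.007887694458274369 z pctl [-0.01089516 -0.00653638 -0.00254575]
line yaw 6.6163635
rod 5061 [ 0.57935799 -0.00643027  0.14372581]
z disc 0.04096827691532964 circ [ 0.57165064 -0.0077335 ] 0.11925369492191838
ring 719 [0.65348874 0.05133627 0.09294577] [0.64153664 0.0415594  0.07981493] [0.66993996 0.06430442 0.09896281]
top [0.65427966 0.05188852 0.09376415] ang ctr 35.812810895613346
tool x -0.01651880688220827 0.016280749869933376 z pctl [-0.00602384 -0.00167442  0.00265064]
line yaw 35.712864
rod 5908 [ 0.57372631 -0.00599926  0.14361247]
10.65 [0.6547 0.0543 0.1989] yaw 36.77 ang 36.72 rad 0.1033 F tool [ 0.1  0.2 -0. ] 0.0302
```

View pics/w7.png

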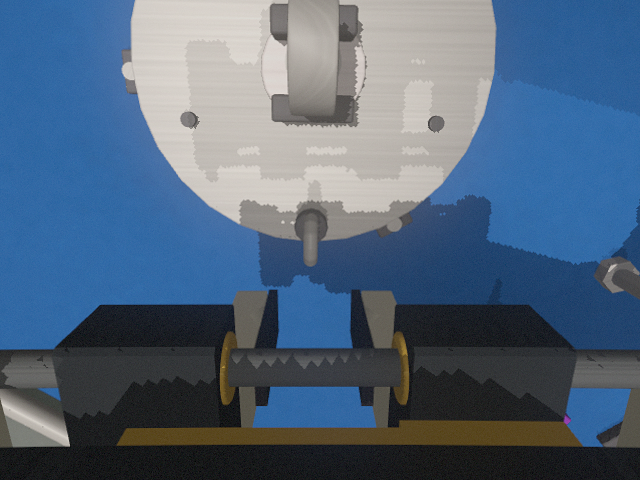

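View pics/scene7.png

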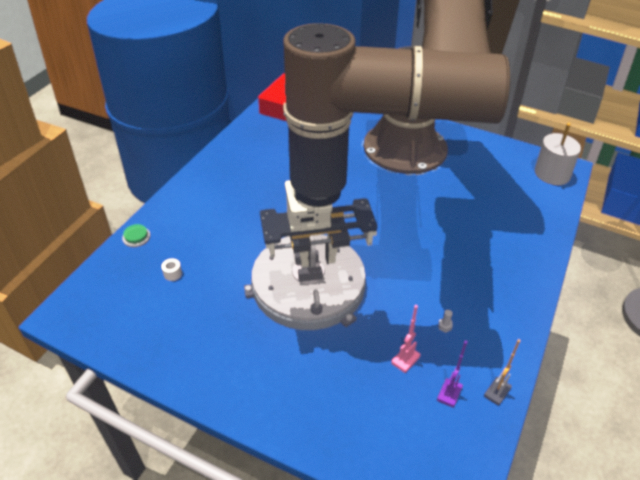

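Ring top is at z 0.0990, against 0.0987 at the start with the pin down, so it is fully home. The ring turned about 29.3° (0.51 rad) towards +y. Nothing else moved, and the arm is clear.

```bash
python3 -c "
from plant import r
print(r.close_job())"
```

```text
the job is handed in; nothing more can be done
None
```

The fixture is turned one notch towards +y, the side where the brass pointer stands, with the pin home; I handed the job in at about 10.7 s.

**What I did:**
- I gripped the ring and lifted it about 13 mm.
- I swung the ring about 0.36 rad with the pin clear.
- I let the pin down onto the track and loosened the jaws.
- I then pushed the ring on in 2.4 mm steps until the pin dropped by itself. The push force fell from about 6.6 N to 1.5 N, so I stopped there, before any wall contact.

**Last checks:**
- **Pin seated:** the ring top is at 99.0 mm, against 98.7 mm when it was seated at the start.
- **Angle:** the ring turned about 29.3° (0.51 rad), inside the 0.41–0.65 rad range.
- **Clear of the fixture:** the gripper is open and about 10 cm above the ring, with no contact force.
- **Loose parts:** in the last scene picture they look unmoved; I did not measure them.

**What did not match exactly:** the drag on the track read 6 to 7 N, a little above the stated 3 to 5 N. Up to 6 N of side force towards or away from the turning axis showed while I held the ring up.

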